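# Firmness reading on a grapefruit half

### The job

Lock the sloped sample stage where it stands by turning the red clamp knob on its track clockwise up to its stop. Then take the blue firmness gauge out of its holder and hold it square to the slope (in line with the slope's normal), pressing its tip gently onto the bull's-eye mark on top of the grapefruit half until the spring plunger is about half way in. The program finishes while the gripper is still holding the gauge there; do not push the stage along, and leave the beaker, tubes and dish alone.

Things in the scene. Friction and masses are not known exactly. Their poses are not given: they have to be found in the camera images.
- clamp (a joint): red clamp knob of the track, rad: 0 loose, grows clockwise seen from above, 1.4 at its stop (stage locked). It starts between 0 and 0.25, turns stiffly (0.08 to 0.13 N m) and stays where it is left.
- clamp_grip (a point): on the vertical axis of the clamp knob, at grip height, 49 mm above the table. The knob has an upright bar grip 42 mm long (this point's x), 14 mm thick (its y), 32 mm tall (7 mm of it above the point) on a 44 mm disc, which all turn together. It stands at the +y end of the track, 163 mm from the middle of the stage's travel.
- mark (a point): centre of the bull's-eye mark (dark blue disc, 17 mm, white 9 mm centre) on top of half a grapefruit, 94 mm above the table. z: outward normal of the slope and of the peel here, 20 degrees from vertical, leaning to the low side, roughly towards the robot; y: level, along the track. The fruit, fixed peel up on the stage's slope, is a hard dome 98 mm across, 36 mm high (curvature radius 52 mm).
- stage: aluminium sliding sample stage, 100 x 100 mm, that carries the fruit on its slope; origin in the middle of its underside, 20 mm above the table; y along the 300 mm track, x uphill. Unlocked it slides at about 0.5 N, up to 45 mm either way; locked it is held firmly.
- holder: gauge holder, fixed: black foot 90 mm across and 10 mm thick with an upright grey tube, 42 mm outside, 30 mm inside, its rim 80 mm above the table. Origin at the centre of the underside.
- gauge: firmness gauge, about 200 g, hanging tip down in the holder. Origin on its axis at the underside of the black flange (42 mm across, 6 mm thick) that rests on the holder's rim; z up its axis, away from the tip. Blue handle 36 (x) x 28 (y) mm from 6 to 86 mm above the origin, to grip; below, a steel barrel 20 mm across, 40 mm long, then the plunger. It must rise 70 mm to leave the holder.
- tip (a point): outermost point of the plunger's ball tip (ball 10 mm across), on the gauge's axis, 64 mm below the gauge's origin when the plunger is out; z along the gauge's axis, away from the tip.
- plunger (a joint): how far the spring plunger is pushed into the gauge, m: 0 out, 0.014 at its inner stop; 7 mm is half way. It takes 0.75 N to start and 0.25 N more per mm (2.5 N half way, 4.2 N at the stop).
- beaker: loose empty glass beaker, 84 mm across, 110 mm tall; bystander. Origin under its centre.
- tube_a: loose capped clear tube standing on its blue cap, 34 mm across, 113 mm tall; bystander. Origin under its centre.
- tube_b: a second tube like tube_a; bystander.
- dish: loose glass dish of peel cubes, 100 mm across, 14 mm tall; bystander. Origin under its centre.

How it is judged:
By the outcome, as a careful person would: the job done as asked, in the order asked, and still so for the second after the job is handed in, while the arm keeps its last pose, push and grip.
It also fails if it takes over 50 s, if anything falls off the work surface, if the arm or the gripper's body presses on something with over 40 N, if the wrist force passes 120 N, or if a joint passes its speed limit or range.

### The arm

A 7-joint arm with a two-finger parallel gripper is mounted at the origin on the work surface. World frame = base frame: x ahead of the robot, y to its left, z up, the work surface at z = 0. Lengths are in m, angles in rad, forces in N, time in s.
With the tool pointing down it reaches from about 0.4 to 0.85 m from the base axis. Payload 6.9 kg.
Tool frame: the origin (TCP) lies at the very end of the fingers, on their centre line; the grasp point (between the pads) lies 19 mm behind it; z points along the fingers, y is the line along which they close (so a half turn about z gives the same grasp; the last joint's range is limited). The gripper opens to 85 mm and grips with 20 to 120 N. Pads are 22 mm wide; open, the fingers measure 114 mm over their backs; the gripper's body (76 mm by 85 mm) begins 54 mm behind the grasp point. The pads swing forward as they close: fully open they stand 13 mm farther back than shut.
Start: joints at [-1.238, 0.507, -0.238, 1.5, 0.126, 1.149, -0.155], TCP at [0.141, 0.609, 0.231] pointing down, gripper open.
Joint ranges: [-3.08, 3.08], [-0.24, 2.05], [-1.43, 1.35], [0, 2.5], [-1.52, 4.66], [0.17, 1.96], [-2.89, 2.89]. Speed limits (rad/s): [2.39, 2.39, 3.14, 3.14, 3.14, 3.14, 3.14].

### API

Orientations are given as a unit quaternion [w, x, y, z].
In Python, from station import ctrl, camrig, ungrasp, close_gripper gives the robot as it stands (ctrl), with the cameras (camrig) and the gripper as plain functions. Calls block until the motion is done:
- ctrl.movep(position, orientation): joint-space move of the TCP to a pose.
- ctrl.movel(position, frame=None, max_speed=0.15): straight line of the TCP; frame=None keeps the orientation; max_speed is the mean speed in m/s.
- ctrl.set_joints(angles): joint-space move.
- ungrasp() and close_gripper(force=None): open the fingers fully, or close them until they stop; force is the grip in N (None keeps the last).
- ctrl.pause(seconds).
- ctrl.ik(position, orientation): joint angles nearest the present ones, or None.
- ctrl.get_state(): the state.
- camrig.grab_frame(name): name is "side" or "top" or "wrist"; returns the picture (384x512x3 uint8, blue, green, red); there is no depth.
- camrig.camera_info(name): a dict with "mtx" (3x3 intrinsics, pixels), "R" (3x3) and "t" (3): a world point X has camera coordinates R X + t; the wrist camera has in their place "hand_eye" (4x4, takes a point from camera to tool coordinates, whose origin is the TCP and whose axes are the flange's). Camera axes: x right, y down, z forward; pixel columns grow to the right and rows downward; lengths in m; the calibration is good to about 2 mm. A picture is of the moment at which its call begins: read the wrist's pose just before it. camera_info takes no time and is no camera call.
A pose or a line that the arm cannot do raises ctrl.Unreachable and nothing moves.
- ctrl.close_job(): hands the job in; it is judged then, once.
The state is a dict: "time": time; "qpos": joint angles; "qd": joint speeds; "tau": joint torques, N m; "tcp_pos": TCP position; "eef_rot": TCP orientation; "contact_force": force on the tool from outside, world axes, zero at the start; "wrist_torque": the same for the moment, N m; "width": finger opening in m; "gripper_force": force on a finger pad.
Only numpy, scipy, OpenCV 4.12 (cv2) and the standard library are available. Lean on these libraries where they do the work, as an engineer would, in place of code of your own. Each camera call takes 0.05 s, during which the arm holds its last target. There are 200 camera calls.

## Working session

There is one attempt and no reset: what is moved stays moved. The work goes in short steps, each a Python script; the robot and the scene stay as the last script left them, time stands still between calls to the robot, and variables do not carry over. Pictures are saved under pics/ and viewed, at most 10 in all, crops included, and the job is handed in when it is done.

```bash
ls; mkdir -p pics
python3 - <<'E'
from station import ctrl, camrig, ungrasp, close_gripper
import cv2,numpy as np
np.set_printoptions(precision=4,suppress=True)
for n in("side","top"):
    cv2.imwrite(f"pics/{n}0.png",camrig.grab_frame(n)); c=camrig.camera_info(n); print(n,c["mtx"],c["R"],c["t"])
s=ctrl.get_state();print(s); cv2.imwrite("pics/wrist0.png",camrig.grab_frame("wrist"));print(camrig.camera_info("wrist"))
cv2.imwrite("pics/all0.png",cv2.resize(np.hstack([cv2.imread("pics/side0.png")]),(800,600)))
cv2.imwrite("pics/all1.png",cv2.resize(cv2.imread("pics/top0.png"),(800,600)))
E
```

```text
pics
station.py
side [[356.8233   0.     255.3731]
 [  0.     356.8233 192.2361]
 [  0.       0.       1.    ]] [[-0.9531 -0.3023 -0.0105]
 [-0.2224  0.7239 -0.6531]
 [ 0.2051 -0.6202 -0.7572]] [0.6188 0.1366 0.655 ]
top [[390.9757   0.     252.1922]
 [  0.     390.9757 193.1852]
 [  0.       0.       1.    ]] [[ 0.0172 -0.9991  0.0397]
 [-0.995  -0.021  -0.0972]
 [ 0.098  -0.0379 -0.9945]] [0.0556 0.6084 0.752 ]
{'time': 0.1, 'qpos': array([-1.2375,  0.5083, -0.2375,  1.501 ,  0.1257,  1.1489, -0.1548]), 'qd': array([ 0.0001, -0.0004,  0.0005, -0.0026, -0.0015,  0.0007, -0.0007]), 'tau': array([ -0.0044, -62.1844,  -2.1945, -25.0208,   0.0125,   0.0079,
         0.    ]), 'tcp_pos': array([0.1411, 0.6084, 0.2305]), 'eef_rot': array([-0.0001,  0.1136,  0.9935, -0.0008]), 'contact_force': array([0.3805, 0.2693, 0.3069]), 'wrist_torque': array([-0.0225,  0.0343,  0.0023]), 'gripper_force': 0.0, 'width': 0.08552465294782303}
{'mtx': array([[326.4436,   0.    , 250.9209],
       [  0.    , 326.4436, 191.6803],
       [  0.    ,   0.    ,   1.    ]]), 'hand_eye': array([[-0.0004, -0.95  , -0.3122,  0.0805],
       [ 1.    , -0.0003, -0.0003,  0.    ],
       [ 0.0002, -0.3122,  0.95  , -0.1431],
       [ 0.    ,  0.    ,  0.    ,  1.    ]])}
```

View pics/side0.png

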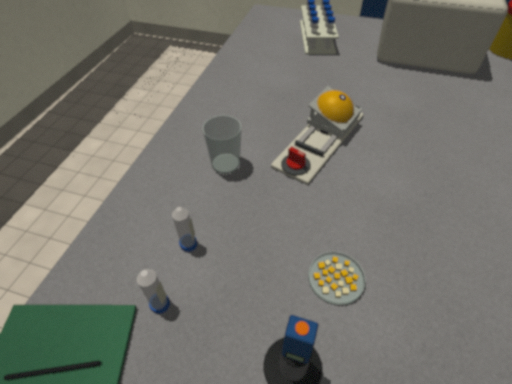

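View pics/top0.png

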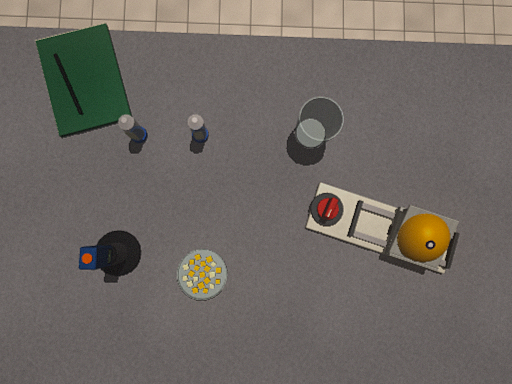

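Top view: knob ≈(328,209), mark ≈(430,245), gauge top dot ≈(87,258), foot ≈(118,253). Side view: knob ≈(296,158), mark ≈(342,98), gauge top ≈(302,328).

```bash
cat > h.py <<'E'
from station import ctrl, camrig, ungrasp, close_gripper
import cv2,numpy as np
from scipy.spatial.transform import Rotation as Ro
np.set_printoptions(precision=4,suppress=True)
def cam(n,s=None):
    c=camrig.camera_info(n)
    if n!="wrist": return c["mtx"],c["R"].T,-c["R"].T@c["t"]
    q=s["eef_rot"]; T=Ro.from_quat(np.r_[q[1:],q[0]]).as_matrix(); H=c["hand_eye"]
    return c["mtx"],T@H[:3,:3],T@H[:3,3]+s["tcp_pos"]
def ray(c,px):
    K,R,o=c; d=R@np.linalg.solve(K,[px[0],px[1],1.]); return o,d/np.linalg.norm(d)
def onz(c,px,z):
    o,d=ray(c,px); return o+d*(z-o[2])/d[2]
def cross(rays):
    A=np.zeros((3,3));b=np.zeros(3)
    for o,d in rays: P=np.eye(3)-np.outer(d,d);A+=P;b+=P@o
    x=np.linalg.solve(A,b); return x,[np.linalg.norm((np.eye(3)-np.outer(d,d))@(x-o)) for o,d in rays]
def blob(m,k=0,roi=None):
    m=m.astype(np.uint8)
    if roi: z=np.zeros_like(m); z[roi[1]:roi[3],roi[0]:roi[2]]=1; m=m*z
    cs=sorted(cv2.findContours(m,cv2.RETR_EXTERNAL,cv2.CHAIN_APPROX_NONE)[0],key=cv2.contourArea,reverse=True)
    c=cs[k]; z=np.zeros_like(m); cv2.drawContours(z,[c],-1,1,-1); M=cv2.moments(z,True)
    return np.array([M["m10"],M["m01"]])/M["m00"],M["m00"],c
def hsv(i): return [a.astype(int) for a in cv2.split(cv2.cvtColor(i,cv2.COLOR_BGR2HSV))]
def red(i): h,s,v=hsv(i); return ((h<6)|(h>172))&(s>150)&(v>80)
def orange(i): h,s,v=hsv(i); return (h>=4)&(h<22)&(s>150)&(v>120)
def blue(i): h,s,v=hsv(i); return (h>100)&(h<125)&(s>120)&(v>40)
def quat(R): q=Ro.from_matrix(R).as_quat(); return np.r_[q[3],q[:3]]
E
python3 - <<'E'
from h import *
roi={"top":dict(k=(300,180,350,235),m=(415,232,445,260),g=(60,235,110,280)),"side":dict(k=(275,140,320,175),m=(330,88,352,110),g=(270,305,330,365))}
rs={}
for n in("top","side"):
    i=cv2.imread(f"pics/{n}0.png"); c=cam(n); print(n,"cam",c[2])
    p,a,ct=blob(red(i),0,roi[n]["k"]); print("knob",p,a,onz(c,p,.052)); rs.setdefault("k",[]).append(ray(c,p))
    h,s,v=hsv(i); 
    p,a,ct=blob(~orange(i),0,roi[n]["m"]); print("mark",p,a,onz(c,p,.094)); rs.setdefault("m",[]).append(ray(c,p))
    p,a,ct=blob(orange(i)|red(i),0,roi[n]["g"]); print("gdot",p,a,onz(c,p,.166)); rs.setdefault("g",[]).append(ray(c,p))
    p,a,ct=blob(blue(i),0,roi[n]["g"]); print("blue",p,a,cv2.minAreaRect(ct))
for k in rs: print(k,*cross(rs[k]))
E
```

```text
top cam [0.5307 0.0967 0.8048]
knob [332.0914 208.8477] 197.0 [ 0.5776 -0.0879  0.052 ]
mark [429.2857 256.8143] 140.0 [ 0.4905 -0.257   0.094 ]
gdot [ 86.5244 258.1341] 82.0 [0.4843 0.3343 0.166 ]
blue [ 87.7018 257.5488] 379.0 ((88.0, 257.0), (18.0, 22.0), 0.0)
side cam [0.4859 0.4944 0.5917]
knob [292.8571 163.7755] 98.0 [ 0.5796 -0.048   0.052 ]
mark [340.6171 103.4571] 175.0 [ 0.5131 -0.2327  0.094 ]
gdot [301.6357 327.8837] 129.0 [0.4846 0.3319 0.166 ]
blue [298.948  339.6406] 807.0 ((298.99835205078125, 338.8819580078125), (28.80169677734375, 42.257755279541016), 13.240520477294922)
k [ 0.5846 -0.0999  0.0008] [np.float64(0.0039020709043805293), np.float64(0.003902070904380375)]
m [ 0.5019 -0.2645  0.0747] [np.float64(0.01254633747995493), np.float64(0.012546337479955073)]
g [0.4846 0.3331 0.1691] [np.float64(8.950625353998666e-06), np.float64(8.950625353965057e-06)]
```

Run:
```python
from h import *
q=[0,0,1,0]
for n,p in(("g",[.46,.333,.30]),("k",[.50,-.17,.27])):
    ctrl.movep(p,q); s=ctrl.get_state(); i=camrig.grab_frame("wrist"); cv2.imwrite(f"pics/w_{n}.png",i)
    np.savez(f"pics/w_{n}.npz",tcp_pos=s["tcp_pos"],eef_rot=s["eef_rot"]); print(s["time"],s["tcp_pos"],s["qpos"],s["contact_force"])
```

```text
1.725 [0.4591 0.3342 0.2999] [-0.5117  0.3706 -0.2386  1.5362  0.0896  1.2458  0.8093] [ 0.4259  0.1368 -0.3023]
3.6083 [ 0.5006 -0.1687  0.27  ] [ 0.2935  0.3207 -0.02    1.6912  0.0063  1.1296  1.8447] [-0.2715  0.483  -0.0546]
```

View pics/w_k.png

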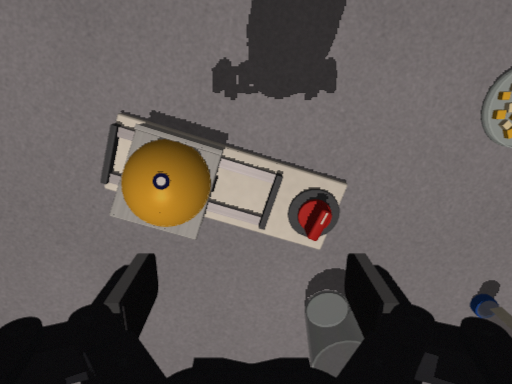

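View pics/w_g.png

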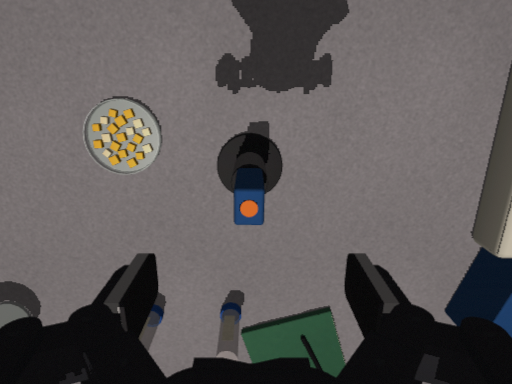

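w_k: mark ≈(161,181), knob ≈(314,215), beaker ≈(335,330) beyond it, white track around both. w_g: gauge dot ≈(249,209), handle nearly square to the image. I'll enlarge the details.

Run:
```python
from h import *
i=cv2.imread("pics/w_k.png"); j=cv2.imread("pics/w_g.png")
def cr(i,x,y,w,h,f): return cv2.resize(i[y:y+h,x:x+w],None,fx=f,fy=f,interpolation=cv2.INTER_NEAREST)
cv2.imwrite("pics/c1.png",np.hstack([cr(i,284,185,65,65,6),cr(j,217,165,65,65,6)]))
sk=dict(np.load("pics/w_k.npz"));c=cam("wrist",sk);ct_=cam("top")
h,s,v=hsv(i)
p,a,ct=blob(~orange(i),0,(145,165,178,198)); print("mark",p,a,onz(c,p,.094))
p,a,ct=blob((s<60)&(v>150),0,(150,170,172,192)); print("markwhite",p,a,onz(c,p,.094))
p,a,ct=blob(red(i),0); print("red",p,a,onz(c,p,.054),cv2.minAreaRect(ct))
sg=dict(np.load("pics/w_g.npz"));cg=cam("wrist",sg)
p,a,ct=blob(orange(j),0,(217,180,282,240)); print("gdot",p,a,onz(cg,p,.166),cross([ray(cg,p),ray(ct_,[86.52,258.13])]))
p,a,ct=blob(blue(j),0,(217,150,282,240)); b=cv2.boxPoints(cv2.minAreaRect(ct)); print("blue",b,a,cv2.minAreaRect(ct))
for q in [(325,310),(340,355)]: print("beaker",onz(c,q,0.0),onz(c,q,.11))
t=cv2.imread("pics/top0.png"); h,s,v=hsv(t)
p,a,ct=blob(orange(t),0,(390,195,470,270)); 
p,a,ct=blob((s<60)&(v>150),0,(424,238,437,252)); print("top markwhite",p,a,onz(ct_,p,.094))
# track near-robot edge: lines in wrist view
e=cv2.Canny(i,60,150); L=cv2.HoughLinesP(e,1,np.pi/720,40,minLineLength=60,maxLineGap=8)
for l in L[:,0]:
    A,B=onz(c,l[:2],.012),onz(c,l[2:],.012); d=A-B; print(l,A[:2],B[:2],np.degrees(np.arctan2(d[1],d[0]))%180)
```

```text
mark [160.8787 180.1967] 239.0 [ 0.5128 -0.2601  0.094 ]
markwhite [160.5    180.7143] 56.0 [ 0.5134 -0.2605  0.094 ]
red [320.0566 224.0674] 371.0 [ 0.5788 -0.0856  0.054 ] ((321.132080078125, 223.4622802734375), (12.529586791992188, 37.20024871826172), 29.05460548400879)
gdot [248.5087 208.0174] 230.0 [0.4851 0.3321 0.166 ] (array([0.4843, 0.3326, 0.1693]), [np.float64(0.0005533098377289542), np.float64(0.0005533098377290088)])
blue [[234. 188.]
 [264. 188.]
 [264. 224.]
 [234. 224.]] 1074.0 ((249.0, 206.0), (36.0, 30.0), 90.0)
beaker [ 0.7441 -0.0561  0.    ] [ 0.6578 -0.0861  0.11  ]
beaker [ 0.8299 -0.0259 -0.    ] [ 0.7207 -0.064   0.11  ]
top markwhite [430.2857 244.5   ] 14.0 [ 0.5129 -0.2595  0.094 ]
[226 146 346 184] [ 0.4926 -0.1993] [ 0.5414 -0.0464] 72.28602508347724
[196 214 318 249] [ 0.5832 -0.241 ] [ 0.6347 -0.0762] 72.64893298978573
[227 143 322 173] [ 0.4888 -0.198 ] [ 0.5269 -0.0782] 72.38620711763207
[219 154 282 173] [ 0.5026 -0.2083] [ 0.5269 -0.129 ] 72.93037460882147
[220 157 282 177] [ 0.5064 -0.2071] [ 0.5322 -0.1289] 71.75674221969469
[226 142 345 179] [ 0.4876 -0.1992] [ 0.5347 -0.0483] 72.65508547293781
[135 123 223 151] [ 0.4647 -0.3088] [ 0.4988 -0.2032] 72.10796763515837
[110 216 195 239] [ 0.5862 -0.3552] [ 0.6197 -0.2443] 73.17401051178275
[151 110 228 134] [ 0.4494 -0.288 ] [ 0.4778 -0.1966] 72.7508855464561
[304 300 309 365] [ 0.7174 -0.0911] [ 0.8378 -0.0769] 6.705287232162533
[106 188 118 115] [ 0.5473 -0.3551] [ 0.4553 -0.3281] 163.63553516681787
```

View pics/c1.png

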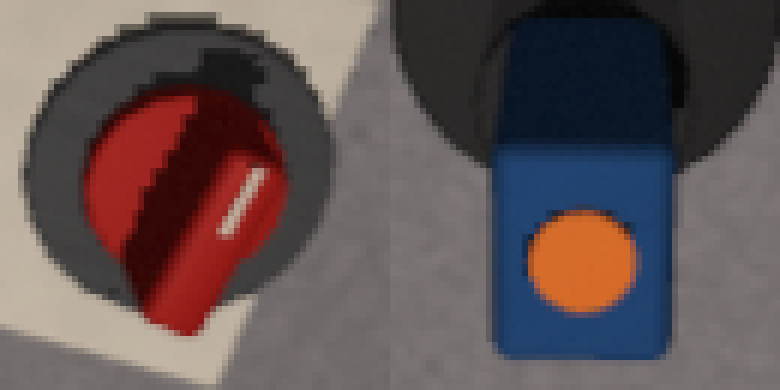

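Crop: knob bar top face centre ≈(319.5,225.5) in w_k, running from (312,238.7) to (327,212.5); the handle is aligned with the image axes.

Run:
```python
from h import *
c=cam("wrist",dict(np.load("pics/w_k.npz")))
P=np.array([onz(c,np.array(p)/6+[284,185],.056) for p in[(235,150),(145,310),(190,335),(283,178)]])
print(P,P.mean(0)); d=(P[0]+P[3]-P[1]-P[2])/2; print("len",np.linalg.norm(d),"thick",np.linalg.norm(P[0]-P[3]),"yaw",np.degrees(np.arctan2(d[1],d[0])))
print("disc",onz(c,(314,213.5),.022))
y=np.r_[np.cos(np.radians(72.5)),np.sin(np.radians(72.5)),0]; x=np.r_[y[1],-y[0],0]
M=np.array([.513,-.260,.094]); print("knob-mark along y,x",(P.mean(0)-M)@y,(P.mean(0)-M)@x)
n=np.cos(np.radians(20))*np.r_[0,0,1]-np.sin(np.radians(20))*x; print("n",n)
K=P.mean(0)[:2]; b=np.arctan2(d[1],d[0])
for k in(0,1):
  for a in np.arange(0,1.7,.4):
    yaw=b-a+k*np.pi   # tool x yaw
    R=Ro.from_euler("z",yaw).as_matrix()@np.diag([1,-1,-1]); q=ctrl.ik(np.r_[K,.032],quat(R)); print(k,a,q)
for a in np.radians(np.arange(0,360,30)):
    z=-n; xx=np.cos(a)*np.r_[-1,0,0]+np.sin(a)*np.r_[0,1,0]; xx-=xx@z*z; xx/=np.linalg.norm(xx); R=np.c_[xx,np.cross(z,xx),z]
    print("mark",np.degrees(a),ctrl.ik(M+n*.088,quat(R)),ctrl.ik(M+n*.14,quat(R)) is not None)
```

```text
[[ 0.56   -0.0837  0.056 ]
 [ 0.5945 -0.0993  0.056 ]
 [ 0.6001 -0.0899  0.056 ]
 [ 0.5659 -0.0738  0.056 ]] [ 0.5801 -0.0867  0.056 ]
len 0.03784602793829389 thick 0.011474012010461429 yaw 155.1972667917636
disc [ 0.5782 -0.0871  0.022 ]
knob-mark along y,x 0.1854663453852105 0.011894052986361207
n [-0.3262  0.1028  0.9397]
0 0.0 [ 0.0972  0.6684  0.015   1.8338 -0.0155  0.6396  1.2593]
0 0.4 [ 0.0446  0.6716  0.0988  1.8345 -0.1029  0.6404  0.9426]
0 0.8 [-0.0099  0.678   0.1863  1.8352 -0.1942  0.646   0.6296]
0 1.2000000000000002 [-0.0533  0.6854  0.2569  1.8358 -0.2675  0.6541  0.2993]
0 1.6 [-0.1164  0.7002  0.3612  1.8366 -0.3745  0.6721  0.0011]
1 0.0 [-0.4892  0.9949  1.1497  1.8412 -1.0557  1.0749 -0.9112]
1 0.4 [-0.4892  0.9949  1.1497  1.8412 -1.0557  1.0749 -1.3112]
1 0.8 [ 0.6886  0.8809 -1.0293  1.8259  0.9084  0.9941  2.7442]
1 1.2000000000000002 [ 0.4929  0.7392 -0.6339  1.8284  0.6055  0.7768  2.6161]
1 1.6 [ 0.2277  0.6722 -0.1925  1.832   0.1966  0.6559  2.5994]
mark 0.0 [ 0.5165  0.2939 -0.0599  2.1099 -0.094   0.3948  2.1318] True
mark 29.999999999999996 [ 0.4362  0.2945  0.0441  2.1108 -0.1838  0.3981  1.6673] True
mark 59.99999999999999 [ 0.356   0.2975  0.1484  2.1117 -0.2729  0.4045  1.2163] True
mark 90.0 [ 0.2714  0.3036  0.2595  2.1127 -0.3664  0.4151  0.8013] True
mark 119.99999999999999 [ 0.1889  0.3128  0.3695  2.1136 -0.4577  0.4297  0.4006] True
mark 150.0 [ 0.1046  0.3261  0.4846  2.1145 -0.5514  0.4498 -0.0093] True
mark 180.0 [ 0.0155  0.3459  0.6106  2.1154 -0.6519  0.4785 -0.4427] True
mark 210.00000000000003 [-0.2938  0.5244  1.1527  2.1181 -1.0485  0.7255 -0.5871] True
mark 239.99999999999997 [-0.2938  0.5244  1.1527  2.1181 -1.0485  0.7255 -1.1282] True
mark 270.0 [ 1.2063  0.4342 -1.0274  2.1028  0.7555  0.5607  2.8111] True
mark 300.0 [ 1.0849  0.3765 -0.83    2.1039  0.5882  0.487   2.4864] True
mark 330.0 [ 0.5934  0.2956 -0.1594  2.1091 -0.0069  0.3947  2.5801] True
```

```bash
cat >> h.py <<'E'
K=np.array([.5790,-.0868]); B=np.radians(154)
def qdown(yaw): return quat(Ro.from_euler("z",yaw).as_matrix()@np.diag([1,-1,-1]))
def say(m=""):
    s=ctrl.get_state(); print(m,round(s["time"],2),s["tcp_pos"],"F",s["contact_force"],"M",s["wrist_torque"],"w",round(s["width"],4),"gf",round(s["gripper_force"],1)); return s
E
python3 - <<'E'
from h import *
ctrl.movep(np.r_[K,.12],qdown(B)); ctrl.movel(np.r_[K,.033],max_speed=.1); say("down")
close_gripper(50); s0=say("closed")
for a in [.25,.5,.75,.95,1.05,1.15,1.25,1.35]:
    ctrl.movep(np.r_[K,.033],qdown(B-a)); s=say(a)
    q=s["eef_rot"]; x=Ro.from_quat(np.r_[q[1:],q[0]]).as_matrix()[:,0]; print("   yaw",np.degrees(np.arctan2(x[1],x[0])))
    if abs(s["wrist_torque"][2])>.6: break
E
```

```text
down 5.46 [ 0.5795 -0.0869  0.0337] F [0.9503 0.038  0.8361] M [-0.0034 -0.0289 -0.0203] w 0.0853 gf 0.0
closed 6.12 [ 0.5795 -0.0863  0.0333] F [0.6246 1.9207 1.4511] M [ 0.38   -0.2215  0.1217] w 0.0129 gf 50.2
0.25 6.41 [ 0.5797 -0.0861  0.0333] F [1.1248 4.06   3.0418] M [ 0.728  -0.4044 -0.0943] w 0.0129 gf 50.3
   yaw 140.02322494120492
0.5 6.7 [ 0.5799 -0.0859  0.0333] F [3.0121 5.3259 3.3704] M [ 0.9539 -0.6551 -0.0125] w 0.0132 gf 50.4
   yaw 125.92756223385517
0.75 6.99 [ 0.5801 -0.0858  0.0333] F [3.793  5.5513 3.2004] M [ 1.1516 -0.9247 -0.0364] w 0.0131 gf 50.3
   yaw 111.7443243700608
0.95 7.26 [ 0.5803 -0.0857  0.0333] F [5.6602 5.3433 3.1687] M [ 1.1537 -1.0867 -0.0646] w 0.0132 gf 50.4
   yaw 100.31002666000302
1.05 7.51 [ 0.5805 -0.0857  0.0333] F [5.4693 5.7552 2.3202] M [ 1.1795 -1.156  -0.103 ] w 0.0132 gf 50.3
   yaw 94.61164317937858
1.15 7.76 [ 0.5806 -0.0857  0.0333] F [5.6127 5.6021 2.5519] M [ 1.1897 -1.1685 -0.0679] w 0.013 gf 50.3
   yaw 88.87952219433001
1.25 8.01 [ 0.5807 -0.0857  0.0333] F [6.8506 6.5124 2.1722] M [ 1.1305 -1.3109 -0.047 ] w 0.0129 gf 50.3
   yaw 83.14897196563662
1.35 8.26 [ 0.5807 -0.0857  0.0334] F [5.254  4.0931 3.8207] M [ 0.8865 -1.1723  2.0664] w 0.013 gf 81.5
   yaw 77.75740289270729
```

Run:
```python
from h import *
ungrasp(); say(); ctrl.movel(np.r_[K,.14],max_speed=.2)
ctrl.movep([.50,-.17,.27],[0,0,1,0]); s=ctrl.get_state(); i=camrig.grab_frame("wrist"); cv2.imwrite("pics/w_k2.png",i); c=cam("wrist",s); say()
p,a,_=blob(~orange(i),0,(145,165,178,198)); print("mark",p,a,onz(c,p,.094))
h,S,v=hsv(i); p,a,_=blob((S<60)&(v>150),0,(150,170,172,192)); print("white",p,a,onz(c,p,.094))
cv2.imwrite("pics/c2.png",np.hstack([cv2.resize(i[y:y+65,x:x+65],None,fx=6,fy=6,interpolation=0) for x,y in((284,185),(128,150))]))
```

```text
8.95 [ 0.5789 -0.0868  0.033 ] F [ 0.9101 -0.3089  1.0602] M [-0.0431 -0.0493  0.0286] w 0.0852 gf 0.0
 11.16 [ 0.5    -0.1696  0.2692] F [1.2735 0.6959 0.1825] M [-0.0205 -0.0083  0.0255] w 0.086 gf 0.0
mark [161.6483 181.8644] 236.0 [ 0.5131 -0.2602  0.094 ]
white [161.4643 182.1071] 56.0 [ 0.5133 -0.2605  0.094 ]
```

View pics/c2.png

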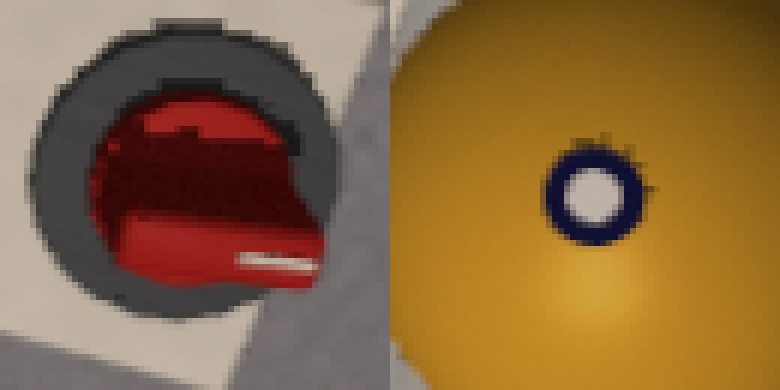

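The bar now lies across at ≈82° (its stop), and the mark has not moved. Next, the gauge.

Run:
```python
from h import *
q=[0,0,1,0]; G=np.array([.4847,.3325])
ctrl.movep(np.r_[G,.24],q); say(); ctrl.movel(np.r_[G,.110],max_speed=.12); say("down")
close_gripper(60); say("closed"); 
ctrl.movel(np.r_[G,.24],max_speed=.12); s=say("up"); c=cam("wrist",s); ctrl.pause(.3);say()
for n in("wrist","side","top"): cv2.imwrite(f"pics/up_{n}.png",camrig.grab_frame(n))
i,j=cv2.imread("pics/up_wrist.png"),cv2.imread("pics/up_side.png")
cv2.imwrite("pics/c3.png",np.hstack([i[100:384,100:412],cv2.resize(j[190:384,200:400],None,fx=1.46,fy=1.46)[:284]]))
```

```text
12.98 [0.4856 0.3311 0.24  ] F [-0.6481  0.4667  0.5404] M [-0.0842  0.0126 -0.0113] w 0.0855 gf 0.0
down 14.22 [0.4851 0.3328 0.1107] F [-0.8327  0.2005 -0.1712] M [ 0.0034 -0.0098 -0.0209] w 0.0853 gf 0.0
closed 14.78 [0.4849 0.3325 0.1103] F [ 0.108  -0.6503  2.5802] M [-0.0672  0.1176 -0.0047] w 0.0272 gf 58.7
up 16.02 [0.4843 0.3322 0.2391] F [ 0.4832 -0.0836 -2.8766] M [-0.07   -0.0693 -0.0397] w 0.0274 gf 58.5
 16.32 [0.4846 0.3324 0.2396] F [ 0.2548  0.5185 -2.1252] M [ 0.0281 -0.0352  0.0529] w 0.0273 gf 58.5Traceback (most recent call last):
  File "<stdin>", line 8, in <module>
    return _nx.concatenate(arrs, 1, dtype=dtype, casting=casting)
           ~~~~~~~~~~~~~~~^^^^^^^^^^^^^^^^^^^^^^^^^^^^^^^^^^^^^^^
ValueError: all the input array dimensions except for the concatenation axis must match exactly, but along dimension 0, the array at index 0 has size 284 and the array at index 1 has size 283
```

Run:
```python
from h import *
i,j=cv2.imread("pics/up_wrist.png"),cv2.imread("pics/up_side.png")
cv2.imwrite("pics/c3.png",np.hstack([i[100:384,100:412],cv2.resize(j[190:384,200:400],(300,284))]))
```

```text
(no output)
```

View pics/c3.png

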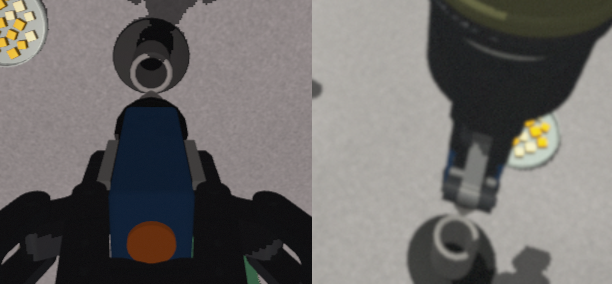

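Left view: gauge held straight, clear of the holder, its ball tip at about (250,192) in the full picture, on the tool's centreline. Right view: the gripper sits above the empty tube. Now press.

```bash
cat >> h.py <<'E'
M0=np.array([.5132,-.2602,.094]); t=np.radians(72.5); ux=np.r_[np.sin(t),-np.cos(t),0]
N=np.cos(np.radians(20))*np.r_[0,0,1]-np.sin(np.radians(20))*ux
xx=np.r_[-1.,0,0]; xx-=xx@N*N; xx/=np.linalg.norm(xx); QM=quat(np.c_[xx,np.cross(-N,xx),-N])
def fn(k=8):
    f=[];p=[];r=[]
    for _ in range(k):
        ctrl.pause(.03); s=ctrl.get_state(); f.append(s["contact_force"]); p.append(s["tcp_pos"]); r.append(s["eef_rot"])
    p=np.mean(p,0)-M0; q=r[-1]; z=Ro.from_quat(np.r_[q[1:],q[0]]).as_matrix()[:,2]
    print("d",p@N,"lat",(p-p@N*N),"F.n",np.mean(f,0)@N,"Flat",np.mean(f,0)-np.mean(f,0)@N*N,"tilt err deg",np.degrees(np.arccos(-z@N)),"t",s["time"]); return p@N,np.mean(f,0)@N
E
python3 - <<'E'
from h import *
ctrl.movep(M0+N*.14,QM); fn(4)
ctrl.movel(M0+N*.105,max_speed=.06); fn(14)
cv2.imwrite("pics/pre_wrist.png",camrig.grab_frame("wrist")); cv2.imwrite("pics/pre_top.png",camrig.grab_frame("top")); cv2.imwrite("pics/pre_side.png",camrig.grab_frame("side"))
i=cv2.imread("pics/pre_wrist.png")[110:270,150:350]; j=cv2.imread("pics/pre_side.png")[50:150,290:390]; k=cv2.imread("pics/pre_top.png")[195:295,380:480]
cv2.imwrite("pics/c4.png",np.hstack([cv2.resize(i,(400,320)),cv2.resize(j,(320,320))[:,:200+120],]))
E
```

```text
d 0.1398383098990652 lat [0.0006 0.0008 0.0001] F.n -1.5220791443494457 Flat [-0.2491  0.2026 -0.1087] tilt err deg 0.03929641526994799 t 18.675
d 0.10524513997996354 lat [ 0.0001 -0.0001  0.0001] F.n -1.5904832874326158 Flat [-0.4846  0.2233 -0.1927] tilt err deg 0.014448596706812521 t 19.875
```

View pics/c4.png

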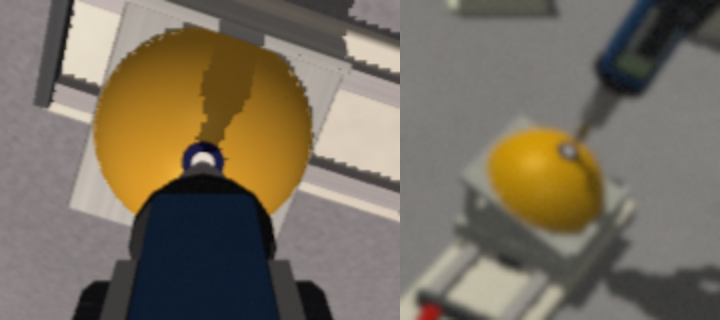

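The left (wrist) view shows the mark straight behind the tip, column ≈251. In the side view the tip is just above the mark, at (342,97).

Run:
```python
from h import *
for d in(.0965,.0945,.0930,.0910,.0890):
    ctrl.movel(M0+N*d,max_speed=.02); fn(8)
```

```text
d 0.09653812553350079 lat [ 0. -0.  0.] F.n -1.7608529860292266 Flat [-0.4434  0.3259 -0.1896] tilt err deg 0.010813222560397122 t 20.8667
d 0.09447432924492412 lat [-0. -0. -0.] F.n -1.7246658689543577 Flat [-0.4686  0.3218 -0.1979] tilt err deg 0.0016793358676985611 t 21.3833
d 0.09305092744382355 lat [ 0.0001 -0.      0.    ] F.n -0.6346415273946299 Flat [-0.1741  0.3199 -0.0954] tilt err deg 0.01365454857575602 t 21.9
d 0.09100418029218463 lat [ 0.0001 -0.      0.    ] F.n -0.36027185861283106 Flat [-0.0186  0.4445 -0.0551] tilt err deg 0.003940778974477646 t 22.4167
d 0.08899480650015164 lat [0. 0. 0.] F.n 0.04552945191762358 Flat [-0.1571  0.0706 -0.0623] tilt err deg 0.00465186647084472 t 22.9333
```

Run:
```python
from h import *
ctrl.movel(M0+N*.0866,max_speed=.02); fn(20); say()
cv2.imwrite("pics/f_side.png",camrig.grab_frame("side")); i=camrig.grab_frame("wrist")
j=cv2.imread("pics/f_side.png"); K_,R,o=cam("side")
for d in(0,.011): u=K_@(R.T@(M0+N*d-o)); print("side px",u[:2]/u[2])
cv2.imwrite("pics/c5.png",np.hstack([cv2.resize(i[110:270,150:350],(400,320)),cv2.resize(j[60:140,300:380],(320,320))]))
```

```text
d 0.08662349868521012 lat [ 0. -0.  0.] F.n 0.8027475109243906 Flat [0.1427 0.3542 0.0108] tilt err deg 0.002804094604842745 t 23.8667
 23.87 [ 0.485  -0.2513  0.1754] F [-0.7206  0.568   1.0583] M [0.1624 0.243  0.0474] w 0.0272 gf 58.8
side px [342.355   96.8876]
side px [344.5726  93.6597]
```

View pics/c5.png

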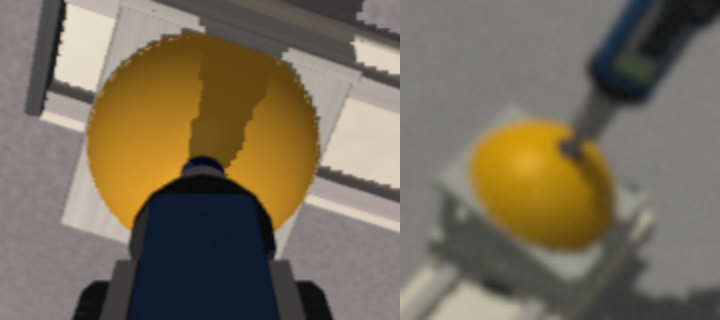

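The tip rests in the middle of the mark in both views. The rise along the normal is 2.5 N, which is half travel.

```bash
python3 -c "
from station import ctrl, camrig, ungrasp, close_gripper
print(ctrl.close_job())"
```

```text
the job is handed in; nothing more can be done
None
```

The clamp knob was turned clockwise to its stop, and I handed the job in at about 24 s with the gripper holding the gauge square to the slope on the bull's-eye, at about 2.5 N (plunger about half way in, judged from force and travel).

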